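# Return the dough cutters to their rack in order of size

## Task

Put the four round dough cutters back on the white rack in order of size: one over each pin, the smallest at the end where the bench scale stands and the largest at the far end. Each must stand flat on the board, upright and roughly centred round its pin; do not knock over or push away the little glass jar.

Things in the scene. Friction and masses are not known exactly. Their poses are not given: they have to be found in the camera images.
- cutter_34: the smallest of four round dough cutters: a plain bright steel tube, open at both ends, standing upright on the bench; outside diameter 34 mm, wall 2 mm, 40 mm tall, 64 g. Origin: centre of its lower edge, z up its axis.
- cutter_45: the second smallest of four round dough cutters: a plain bright steel tube, open at both ends, standing upright on the bench; outside diameter 45 mm, wall 2 mm, 40 mm tall, 75 g. Origin: centre of its lower edge, z up its axis.
- cutter_56: the second largest of four round dough cutters: a plain bright steel tube, open at both ends, standing upright on the bench; outside diameter 56 mm, wall 2 mm, 40 mm tall, 86 g. Origin: centre of its lower edge, z up its axis.
- cutter_67: the largest of four round dough cutters: a plain bright steel tube, open at both ends, standing upright on the bench; outside diameter 67 mm, wall 2 mm, 40 mm tall, 97 g. Origin: centre of its lower edge, z up its axis.
- pin_a: rack pin at the rack's left end as the robot sees it (+y end): upright steel pin 8 mm thick, 22 mm tall, with a flat collar 24 mm across at its foot. Four such pins stand in a straight row, about 95 mm apart, along a fixed white board (90 x 385 mm, 12 mm thick). Origin: foot of the pin, on the board's upper face; z up, y along the row to the robot's left. A seated cutter's origin is at this height.
- pin_b: rack pin second from the left: upright steel pin 8 mm thick, 22 mm tall, with a flat collar 24 mm across at its foot. Four such pins stand in a straight row, about 95 mm apart, along a fixed white board (90 x 385 mm, 12 mm thick). Origin: foot of the pin, on the board's upper face; z up, y along the row to the robot's left. A seated cutter's origin is at this height.
- pin_c: rack pin third from the left: upright steel pin 8 mm thick, 22 mm tall, with a flat collar 24 mm across at its foot. Four such pins stand in a straight row, about 95 mm apart, along a fixed white board (90 x 385 mm, 12 mm thick). Origin: foot of the pin, on the board's upper face; z up, y along the row to the robot's left. A seated cutter's origin is at this height.
- pin_d: rack pin at the rack's right end (-y end): upright steel pin 8 mm thick, 22 mm tall, with a flat collar 24 mm across at its foot. Four such pins stand in a straight row, about 95 mm apart, along a fixed white board (90 x 385 mm, 12 mm thick). Origin: foot of the pin, on the board's upper face; z up, y along the row to the robot's left. A seated cutter's origin is at this height.
- scale: bench scale, fixed: low grey box 150 x 130 mm with a bright steel platter, 41 mm tall, standing just beyond one end of the rack, its centre about 150 mm from the nearest pin (a wooden tray with two bread rolls, about 40 mm tall, stands beyond the other end). Origin: centre of its underside.
- jar: small closed amber glass jar with a brass lid, 42 mm across, 53 mm tall, standing loose among the cutters. Origin: centre of its underside.
Mind the look-alikes: they are no part of the job. Several things have the shape of the scale; the one meant has the colours described above.

How it is judged (in metres and radians):
At the end, for the whole second after the job is handed in: Counting from the end of the rack where the scale stands, the cutters are on the pins in order 34, 45, 56, 67 mm; each is centred within 15 mm of its pin, with its lower edge within 6 mm of the board's face, upright within 0.1 rad, and at rest (((y of scale in the frame of pin_a above 0 m and horizontal distance between cutter_34 and pin_a below 0.015 m and z of cutter_34 in the frame of pin_a between -0.006 and 0.006 m and angle between each of cutter_34, cutter_45, cutter_56, cutter_67's own z axis and vertical below 0.1 rad and linear speed of each of cutter_34, cutter_45, cutter_56, cutter_67 below 0.02 m/s and horizontal distance between cutter_45 and pin_b below 0.015 m and z of cutter_45 in the frame of pin_b between -0.006 and 0.006 m and horizontal distance between cutter_56 and pin_c below 0.015 m and z of cutter_56 in the frame of pin_c between -0.006 and 0.006 m and horizontal distance between cutter_67 and pin_d below 0.015 m and z of cutter_67 in the frame of pin_d between -0.006 and 0.006 m) or (y of scale in the frame of pin_a below 0 m and horizontal distance between cutter_34 and pin_d below 0.015 m and z of cutter_34 in the frame of pin_d between -0.006 and 0.006 m and angle between each of cutter_34, cutter_45, cutter_56, cutter_67's own z axis and vertical below 0.1 rad and linear speed of each of cutter_34, cutter_45, cutter_56, cutter_67 below 0.02 m/s and horizontal distance between cutter_45 and pin_c below 0.015 m and z of cutter_45 in the frame of pin_c between -0.006 and 0.006 m and horizontal distance between cutter_56 and pin_b below 0.015 m and z of cutter_56 in the frame of pin_b between -0.006 and 0.006 m and horizontal distance between cutter_67 and pin_a below 0.015 m and z of cutter_67 in the frame of pin_a between -0.006 and 0.006 m))); the robot touches nothing.
It fails at once if the glass jar is tipped or shifted by more than 30 mm (distance of jar from where it was at the start of the episode above 0.03 m or angle between jar's own z axis and vertical above 0.4 rad).
It also fails if it takes over 106 s, if anything falls off the work surface, if the arm or the gripper's body presses on something with over 40 N, if the wrist force passes 120 N, or if a joint passes its speed limit or range.

## Robot

A 7-joint arm with a two-finger parallel gripper is mounted at the origin on the work surface. World frame = base frame: x ahead of the robot, y to its left, z up, the work surface at z = 0. Lengths are in m, angles in degrees, forces in N, time in s.
With the tool pointing down it reaches from about 0.425 to 0.875 m from the base axis. Payload 4.7 kg.
Tool frame: the origin (TCP) lies at the very end of the fingers, on their centre line; the grasp point (between the pads) lies 19 mm behind it; z points along the fingers, y is the line along which they close (so a half turn about z gives the same grasp; the last joint's range is limited). The gripper opens to 87 mm and grips with 3 to 60 N. Pads are 19 mm wide; open, the fingers measure 117 mm over their backs; the gripper's body (75 mm by 190 mm) begins 51 mm behind the grasp point.
Start: joints at [-74.651, 18.392, -4.016, 83.108, 1.295, 78.541, -3.26], TCP at [0.163, 0.629, 0.223] pointing down, gripper open.
Joint ranges: [-163.93, 163.93], [-17.29, 119.83], [-79.2, 71.16], [3.27, 140.29], [-89.18, 269.18], [5.43, 117.66], [-154.24, 154.24]. Speed limits (degrees/s): [147.25, 147.25, 180, 180, 180, 180, 180].

## Interface

Orientations are given as [roll, pitch, yaw] about the fixed x, y, z axes, in that order (R = Rz(yaw) Ry(pitch) Rx(roll)).
In Python, from cell import get_obs, eyes, env gives the robot as it stands.
- The arm moves only by the tool servo_tool, never from a script. Its argument "series" is a list that holds one entry, the list of rows, each a list of 7 numbers: the shift along the tool's x, y, z in units of 300 mm (1.0 is 300 mm), then the turn, a rotation vector about the tool's x, y, z in units of pi rad (1.0 is pi rad), then the opening, from 0 (shut) to 1 (fully open). In form: [[[tx, ty, tz, wx, wy, wz, gripper], ...]]. A call has 1 to 12 rows; each row is the pose to reach, as a shift and turn from the pose commanded when the call began, along the tool's axes at that moment, turning the shorter way round; what a row does not reach only later rows make up. A row lasts 1/12 s, in which the tool goes at most 41.7 mm and 7.16 degrees, less where a joint would pass 70% of its speed; a pose out of reach is approached as far as the arm can. A call with a number of a shift or a turn outside -1 to 1 is refused whole. A call with a gripper value outside its range is refused whole. The fingers move at their own pace and stop on an object; "grip_force" is the grip in N (left out, the last holds). Time passes only in rows, so rows that repeat a pose let the fingers close. It gives the time, the measured TCP pose, the force, the opening and the grip force at its end, in the units of the state.
- get_obs(): the state, without advancing time (a new reading comes with each control period).
- eyes.read_camera(name): name is "scene" or "top" or "wrist"; returns a dict with "frame" (480x640x3 uint8, red, green, blue), "depth" (480x640 float32, m along the optical axis (not along the pixel's ray), 0 where there is no reading), "fx", "fy", "cx", "cy" (pixels), "distortion" ([k1, k2, p1, p2, k3] as OpenCV has them; the pictures are not rectified), "origin" and "rotation" of the camera in the world; the wrist camera has in their place "mount" (4x4, takes a point from camera to tool coordinates, whose origin is the TCP and whose axes are the flange's). Camera axes: x right, y down, z forward; pixel columns grow to the right and rows downward; lengths in m; the calibration is good to about 2 mm. A picture is of the moment at which its call begins: read the wrist's pose just before it.
- env.sign_off(): hands the job in; it is judged then, once.
The state is a dict: "time_s": time; "qpos": joint angles; "joint_velocities": joint speeds; "effort": joint torques, N m; "tool_pos": TCP position; "tool_rot": TCP orientation; "force": force on the tool from outside, world axes, zero at the start; "wrist_torque": the same for the moment, N m; "grip_width": finger opening in m; "grasp_force": force on a finger pad.
Only numpy, scipy, OpenCV 4.12 (cv2) and the standard library are available. Lean on these libraries where they do the work, as an engineer would, in place of code of your own. Each camera call takes 0.05 s, during which the arm holds its last target. There are 200 camera calls.

## Working session

There is one attempt and no reset: what is moved stays moved. The work goes in short steps, Python scripts to look and compute and a tool call to move; the robot and the scene stay as the last step left them, time stands still between calls to the robot, and variables do not carry over. Pictures are saved under pics/ and viewed, at most 14 in all, crops included, and the job is handed in when it is done.

Besides the shell and the picture viewer there is one more tool, called as name(argument=value, ...) on one line, values as JSON. servo_tool: Moves the arm, as the interface text tells. Shifts and turns lie within -1 to 1; 1 stands for 300 mm of shift or pi rad of turn. Its arguments: {"type":"object","properties":{"series":{"type":"array"},"grip_force":{"type":"number"}},"required":["series"]}

```bash
ls; mkdir -p pics; python3 - <<'E'
from cell import get_obs, eyes, env
import cv2,numpy as np
o=get_obs(); print({k:np.round(v,3).tolist() for k,v in o.items()})
for n in("scene","top"):
    c=eyes.read_camera(n); cv2.imwrite(f"pics/{n}0.png",c["frame"][:,:,::-1]); np.savez(f"{n}0.npz",**c)
    print(n,c["fx"],c["fy"],c["cx"],c["cy"],c["distortion"],c["origin"],np.round(c["rotation"],3).tolist())
E
```

```text
pics
{'time_s': 0.0, 'qpos': [-74.651, 18.44, -4.014, 83.175, 1.295, 78.54, -3.262], 'joint_velocities': [-0.019, 0.035, -0.024, -0.051, -0.139, -0.084, 0.14], 'effort': [0.0, -49.131, -0.404, -31.252, -0.064, 0.044, 0.0], 'tool_pos': [0.163, 0.629, 0.221], 'tool_rot': [-179.89, 0.006, 165.457], 'force': [0.708, 0.125, 0.801], 'wrist_torque': [0.033, -0.035, -0.007], 'grasp_force': 0.0, 'grip_width': 0.087}
scene 512.5418535289724 512.5418535289724 321.9199307133084 235.4033582793381 [0.0490631 0.        0.        0.        0.       ] [1.0362366  0.65280322 0.66252302] [-126.284, -0.622, 138.559]
top 542.039387680749 542.039387680749 321.70076561394364 233.39448776984594 [-0.14574177  0.          0.          0.          0.        ] [0.41793929 0.03290716 1.17507142] [-177.112, -1.298, -89.98]
```

View pics/scene0.png

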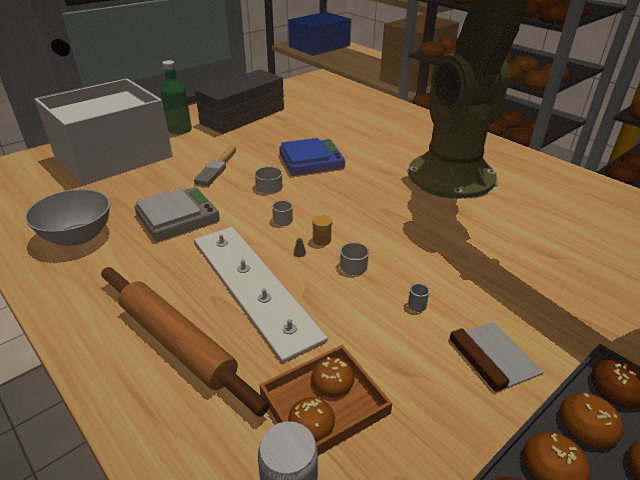

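View pics/top0.png

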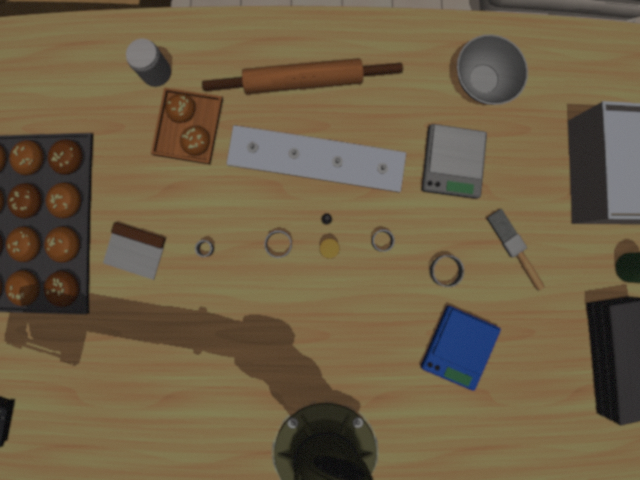

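The grey scale with the steel platter is at top-view (455,160), and the blue one at (460,347) is a look-alike. The grey one matches the colours given and stands just past the rack's right end, opposite the tray at (187,125). The cutters are at about (205,247), (278,242), (382,238) and (446,269). The jar is at (329,247), with a small dark cone at (326,218).

```bash
cat > h.py <<'E'
import cv2,numpy as np
from scipy.spatial.transform import Rotation as R
from scipy.optimize import least_squares
def rot(r): return R.from_euler('xyz',r,degrees=True).as_matrix()
def rays(c,px):
    K=np.array([[c["fx"],0,c["cx"]],[0,c["fy"],c["cy"]],[0,0,1.]])
    u=cv2.undistortPoints(np.float64(px).reshape(-1,1,2),K,np.float64(c["distortion"])).reshape(-1,2)
    return np.c_[u,np.ones(len(u))]
def pose(c,o=None):
    if "mount" in c:
        M=np.array(c["mount"]); T=rot(o["tool_rot"])
        return np.array(o["tool_pos"])+T@M[:3,3], T@M[:3,:3]
    return np.array(c["origin"]),rot(c["rotation"])
def onplane(c,px,z,o=None):
    p,M=pose(c,o); d=rays(c,px)@M.T
    return p+d*((z-p[2])/d[:,2])[:,None]
def cloud(c,o=None):
    p,M=pose(c,o); v,u=np.mgrid[:480,:640]
    D=c["depth"]; P=(rays(c,np.c_[u.ravel(),v.ravel()])*D.reshape(-1,1))@M.T+p
    P[D.ravel()==0]=np.nan
    return P.reshape(480,640,3)
def circ(xy):
    A=np.c_[2*xy,np.ones(len(xy))]; s=np.linalg.lstsq(A,(xy**2).sum(1),rcond=None)[0]
    f=lambda q:np.hypot(*(xy-q[:2]).T)-q[2]
    return least_squares(f,[s[0],s[1],np.sqrt(max(s[2]+s[0]**2+s[1]**2,1e-6))],loss='soft_l1',f_scale=.001).x
E
python3 - <<'E'
from h import *
c=dict(np.load("top0.npz")); P=cloud(c)
s=dict(np.load("scene0.npz"));Ps=cloud(s)
print("scene jar lid",np.round(Ps[222,322],3),"bench",np.round(Ps[330,450],3),np.round(P[300,560],3))
Z=P[...,2]-np.nanmedian(P[280:330,200:320,2]); print("bench z",np.nanmedian(P[280:330,200:320,2]))
for n,(u,v),r in [("c1",(205,247),15),("c2",(278,242),20),("c3",(382,238),18),("c4",(446,269),24),("jar",(329,247),16),("cone",(326,218),9),("pA",(253,147),7),("pB",(294,153),7),("pC",(337,161),7),("pD",(383,168),7)]:
    W=P[v-r:v+r+1,u-r:u+r+1].reshape(-1,3); W=W[~np.isnan(W[:,2])]
    hi=np.percentile(W[:,2],97); k=W[W[:,2]>hi-.008]; q=circ(k[:,:2])
    mid=(k[:,:2].max(0)+k[:,:2].min(0))/2
    print(n,"ztop",round(hi,4),len(k),"circ",np.round(q,4),"ext",np.round(np.ptp(k[:,:2],axis=0),3),"mid",np.round(mid,4))
b=(Z>.006)&(Z<.018); 
v,u=np.mgrid[:480,:640]
m=(c["frame"].min(2)>130)&(v>120)&(v<195)&(u>220)&(u<412)
cnt=max(cv2.findContours(m.astype(np.uint8),0,2)[0],key=cv2.contourArea)
W=onplane(c,cnt[:,0],.012); (cx,cy),(w,h),a=cv2.minAreaRect(np.float32(W[:,:2]));print("rack",cx,cy,w,h,a)
print(np.round(cv2.boxPoints(((cx,cy),(w,h),a)),3).tolist())
print("scale",np.round(P[160,455],3),np.round(onplane(c,[[455,160]],.041),3))
E
```

```text
scene jar lid [ 0.45  -0.001  0.052] bench [ 0.448  0.335 -0.   ] [ 0.328 -0.53   0.001]
bench z -0.00036607856077908174
c1 ztop 0.0398 87 circ [0.4437 0.2566 0.0164] ext [0.034 0.035] mid [0.4443 0.2565]
c2 ztop 0.04 123 circ [0.4531 0.1    0.0272] ext [0.055 0.057] mid [0.453  0.0999]
c3 ztop 0.0401 108 circ [ 0.4611 -0.122   0.0217] ext [0.044 0.045] mid [ 0.4606 -0.1232]
c4 ztop 0.0395 175 circ [ 0.3966 -0.2602  0.0325] ext [0.066 0.07 ] mid [ 0.3968 -0.2613]
jar ztop 0.055 308 circ [ 0.4436 -0.0074  0.0145] ext [0.039 0.04 ] mid [ 0.4433 -0.0067]
cone ztop 0.0368 31 circ [ 0.5092 -0.0032  0.0046] ext [0.013 0.011] mid [ 0.5084 -0.003 ]
pA ztop 0.03 16 circ [0.6657 0.1573 0.0034] ext [0.008 0.007] mid [0.6657 0.1573]
pB ztop 0.0309 12 circ [0.651  0.0681 0.0027] ext [0.006 0.004] mid [0.6511 0.0684]
pC ztop 0.0304 13 circ [ 0.6326 -0.0251  0.0028] ext [0.008 0.006] mid [ 0.6336 -0.0247]
pD ztop 0.0321 13 circ [ 0.6191 -0.125   0.0029] ext [0.006 0.006] mid [ 0.6191 -0.1252]
rack 0.5842697024345398 -0.13307709991931915 0.0 0.0 0.0
[[0.5839999914169312, -0.13300000131130219], [0.5839999914169312, -0.13300000131130219], [0.5839999914169312, -0.13300000131130219], [0.5839999914169312, -0.13300000131130219]]
scale [ 0.634 -0.279  0.04 ] [[ 0.633 -0.279  0.041]]
```

Heights and diameters match: 34 at (.444,.257), 56 at (.453,.100), 45 at (.461,-.122), 67 at (.397,-.261). The grey scale is on the -y side (y=-.279), so the order is 34→D, 45→C, 56→B, 67→A. I'll set out now, turning the tool to yaw 90 so that tool x = world y and tool y = world x.

servo_tool(series=[[[-0.8,-0.633,0,0,0,0.4192,1],[-0.8,-0.633,0,0,0,0.4192,1],[-0.8,-0.633,0,0,0,0.4192,1],[-0.8,-0.633,0,0,0,0.4192,1],[-0.8,-0.633,0,0,0,0.4192,1],[-0.8,-0.633,0,0,0,0.4192,1],[-0.8,-0.633,0,0,0,0.4192,1],[-0.8,-0.633,0,0,0,0.4192,1],[-0.8,-0.633,0,0,0,0.4192,1],[-0.8,-0.633,0,0,0,0.4192,1],[-0.8,-0.633,0,0,0,0.4192,1],[-0.8,-0.633,0,0,0,0.4192,1]]], grip_force=20)

```text
time_s: 1.1
tool_pos: [0.3478, 0.3847, 0.2222]
tool_rot: [-180.0, 0.0, 89.9]
force: [-0.3, -0.7, -0.3]
grip_width: 0.0869
grasp_force: 0.0
```

```bash
cat >> h.py <<'E'
def look(n,name=None):
    from cell import get_obs,eyes
    o=get_obs(); c=eyes.read_camera(n)
    if name: cv2.imwrite(f"pics/{name}.png",c["frame"][:,:,::-1])
    return o,c
E
python3 - <<'E'
from h import *
s=dict(np.load("scene0.npz")); P=cloud(s)
for n,(u,v) in [("A",(290,325)),("B",(264,295)),("C",(242,265)),("D",(221,239))]:
    W=P[v-9:v+7,u-7:u+8].reshape(-1,3); k=W[W[:,2]>.024]; print(n,len(k),np.round(k.mean(0),4),round(k[:,2].max(),4))
from cell import get_obs
o=get_obs(); print(o["time_s"],o["tool_pos"],o["tool_rot"])
E
```

```text
A 28 [0.667  0.1607 0.0298] 0.0347
B 22 [0.6542 0.0708 0.03  ] 0.0352
C 20 [ 0.6359 -0.0232  0.0297] 0.0351
D 18 [ 0.6227 -0.1223  0.0292] 0.0346
1.1 [0.34778327 0.38472293 0.22221076] [-1.79975010e+02  2.54903942e-02  8.98892804e+01]
```

servo_tool(series=[[[-0.427,0.32,0.167,0,0,0,1],[-0.427,0.32,0.167,0,0,0,1],[-0.427,0.32,0.167,0,0,0,1],[-0.427,0.32,0.167,0,0,0,1],[-0.427,0.32,0.167,0,0,0,1],[-0.427,0.32,0.167,0,0,0,1],[-0.427,0.32,0.167,0,0,0,1]]])

```text
time_s: 1.68
tool_pos: [0.4435, 0.2575, 0.1723]
tool_rot: [-180.0, -0.0, 90.1]
force: [-0.1, 0.3, 0.6]
grip_width: 0.0869
grasp_force: 0.0
```

```bash
cat >> h.py <<'E'
def near(P,xy,r,zlo,zhi):
    W=P.reshape(-1,3); W=W[~np.isnan(W[:,2])]
    return W[(np.hypot(W[:,0]-xy[0],W[:,1]-xy[1])<r)&(W[:,2]>zlo)&(W[:,2]<zhi)]
E
python3 - <<'E'
from h import *
o,c=look("wrist","w1"); P=cloud(c,o); print(o["tool_pos"],np.round(c["mount"],3).tolist(),c["depth"].min(),c["depth"].max())
k=near(P,(.444,.257),.03,.034,.045); print(len(k), np.round(k.mean(0),4) if len(k) else "", circ(k[:,:2]) if len(k)>5 else "")
E
```

```text
[0.44346143 0.25751431 0.17232432] [[-0.002, -0.967, -0.253, 0.07], [1.0, -0.002, -0.0, -0.001], [0.0, -0.253, 0.967, -0.162], [0.0, 0.0, 0.0, 1.0]] 0.0 0.40810502
488 [0.4427 0.258  0.0391] [0.44279638 0.25898274 0.016185  ]
```

View pics/w1.png

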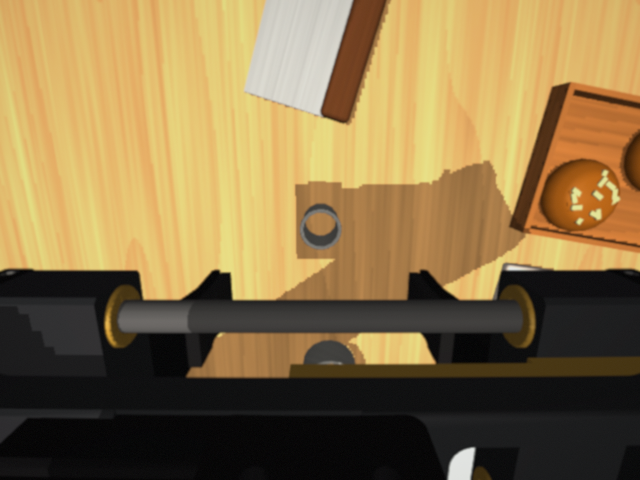

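The wrist view shows cutter_34 at (320,227), and it agrees with the top view to about 2 mm. I'll descend and grip.

servo_tool(series=[[[0.003,-0.001,0.133,0,0,0,1],[0.003,-0.001,0.266,0,0,0,1],[0.003,-0.001,0.39,0,0,0,1],[0.003,-0.001,0.48,0,0,0,1],[0.003,-0.001,0.533,0,0,0,1],[0.003,-0.001,0.533,0,0,0,0.8],[0.003,-0.001,0.533,0,0,0,0],[0.003,-0.001,0.533,0,0,0,0],[0.003,-0.001,0.533,0,0,0,0],[0.003,-0.001,0.533,0,0,0,0],[0.003,-0.001,0.533,0,0,0,0],[0.003,-0.001,0.533,0,0,0,0]]], grip_force=20)

```text
time_s: 2.73
tool_pos: [0.444, 0.2583, 0.0134]
tool_rot: [179.9, -0.1, 90.0]
force: [-0.9, -0.0, 0.8]
grip_width: 0.0484
grasp_force: 0.0
```

servo_tool(series=[[[0,0,0,0,0,0,0],[0,0,0,0,0,0,0],[0,0,0,0,0,0,0],[0,0,0,0,0,0,0],[0,0,0,0,0,0,0],[0,0,-0.05,0,0,0,0],[0,0,-0.15,0,0,0,0],[0,0,-0.27,0,0,0,0],[0,0,-0.38,0,0,0,0],[0,0,-0.45,0,0,0,0],[0,0,-0.45,0,0,0,0]]])

```text
time_s: 3.65
tool_pos: [0.4464, 0.2597, 0.1527]
tool_rot: [179.6, -0.3, 90.0]
force: [0.8, 0.5, -0.2]
grip_width: 0.0328
grasp_force: 20.0
```

servo_tool(series=[[[-0.95,0.5,0,0,0,0,0],[-0.95,0.5,0,0,0,0,0],[-0.95,0.5,0,0,0,0,0],[-0.95,0.5,0,0,0,0,0],[-0.95,0.5,0,0,0,0,0],[-0.95,0.5,0,0,0,0,0],[-0.95,0.5,0,0,0,0,0],[-0.95,0.5,0,0,0,0,0],[-0.95,0.5,0,0,0,0,0]]])

```text
time_s: 4.4
tool_pos: [0.5947, -0.0363, 0.1467]
tool_rot: [180.0, 0.3, 89.4]
force: [-0.7, -1.6, -0.3]
grip_width: 0.033
grasp_force: 20.0
```

servo_tool(series=[[[-0.4,0.09,-0.1,0,0,0,0],[-0.4,0.09,-0.1,0,0,0,0],[-0.4,0.09,-0.1,0,0,0,0],[-0.4,0.09,-0.1,0,0,0,0],[-0.4,0.09,-0.1,0,0,0,0],[-0.4,0.09,-0.1,0,0,0,0],[-0.4,0.09,-0.1,0,0,0,0]]])

```text
time_s: 4.98
tool_pos: [0.6202, -0.1447, 0.1762]
tool_rot: [-179.9, -0.1, 90.1]
force: [-0.1, 0.9, -0.9]
grip_width: 0.033
grasp_force: 20.0
```

```bash
cat >> h.py <<'E'
PINS=dict(A=(.6657,.1573),B=(.651,.0685),C=(.633,-.0249),D=(.6191,-.125))
def pins(P):
    for n,xy in PINS.items():
        k=near(P,xy,.012,.0245,.04)
        if len(k)>8: print(n,len(k),np.round(np.median(k,0),4),np.round(circ(k[k[:,2]>.03][:,:2]),4) if (k[:,2]>.03).sum()>8 else "")
E
python3 - <<'E'
from h import *
o,c=look("wrist","w2"); P=cloud(c,o); print(o["tool_pos"],o["tool_rot"])
pins(P)
E
```

```text
[ 0.62019788 -0.1446829   0.17622671] [-1.79888342e+02 -9.39481190e-02  9.01369996e+01]
C 89 [ 0.6319 -0.026   0.032 ] [ 0.6321 -0.0253  0.0026]
D 73 [ 0.6182 -0.1226  0.0321] [ 0.6183 -0.1233  0.0027]
```

View pics/w2.png

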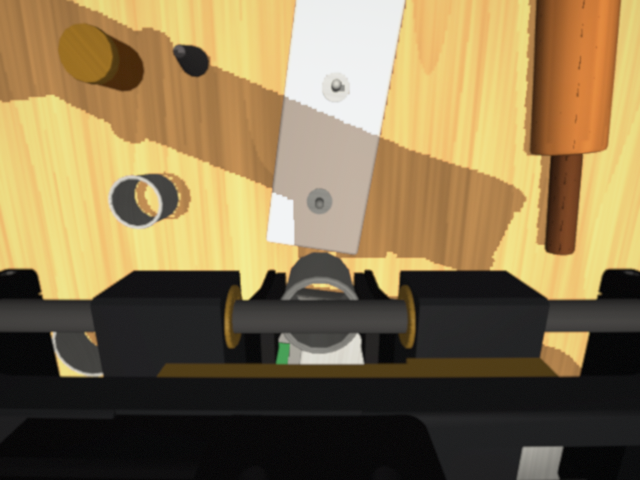

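Pin D is at (318,202), pin C at (336,87), and the held cutter is at (318,300). I'll check the held cutter's offset from the TCP.

```bash
python3 - <<'E'
from h import *
o,c=look("wrist"); P=cloud(c,o); t=o["tool_pos"]; print(t)
m=np.zeros((480,640),bool); m[250:362,278:362]=1
Q=P.copy(); Q[~m]=np.nan
k=near(Q,t[:2],.03,t[2]-.03,t[2]+.035); print(len(k),np.percentile(k[:,2]-t[2],[1,25,50,75,99]).round(4))
for lo,hi in [(.02,.024),(.024,.029),(.012,.02),(0,.012),(-.012,0)]:
    j=k[(k[:,2]>t[2]+lo)&(k[:,2]<t[2]+hi)]
    if len(j)>20: print(lo,len(j),(circ(j[:,:2])-[t[0],t[1],0]).round(4),np.ptp(j,axis=0).round(3))
pins(P)
E
```

```text
[ 0.62034153 -0.14446417  0.17644179]
3682 [-0.0121  0.0068  0.019   0.0261  0.0276]
0.02 364 [-0.0014  0.0019  0.0161] [0.036 0.033 0.004]
0.024 1382 [-0.0013  0.0011  0.0163] [0.035 0.036 0.004]
0.012 707 [-0.0013  0.0016  0.016 ] [0.038 0.033 0.008]
0 697 [-0.0013 -0.003   0.0201] [0.04  0.021 0.012]
-0.012 492 [-0.0014  0.0018  0.0157] [0.041 0.026 0.012]
C 87 [ 0.632  -0.0261  0.032 ] [ 0.6321 -0.0255  0.0026]
D 74 [ 0.6184 -0.1227  0.0318] [ 0.6183 -0.1233  0.0027]
```

servo_tool(series=[[[0.066,-0.002,0,0,0,0,0],[0.066,-0.002,0.1,0,0,0,0],[0.066,-0.002,0.2,0,0,0,0],[0.066,-0.002,0.3,0,0,0,0],[0.066,-0.002,0.38,0,0,0,0],[0.066,-0.002,0.43,0,0,0,0],[0.066,-0.002,0.46,0,0,0,0],[0.066,-0.002,0.48,0,0,0,0],[0.066,-0.002,0.49,0,0,0,0],[0.066,-0.002,0.497,0,0,0,0],[0.066,-0.002,0.497,0,0,0,0],[0.066,-0.002,0.497,0,0,0,0]]])

```text
time_s: 6.08
tool_pos: [0.6207, -0.1274, 0.0295]
tool_rot: [179.9, 0.0, 90.0]
force: [-0.1, 0.4, -1.3]
grip_width: 0.0331
grasp_force: 20.0
```

servo_tool(series=[[[0,0,0,0,0,0,0],[0,0,0,0,0,0,0],[0,0,0,0,0,0,0]]])

```text
time_s: 6.33
tool_pos: [0.6203, -0.1273, 0.029]
tool_rot: [179.9, -0.0, 90.0]
force: [-0.3, 1.3, -1.1]
grip_width: 0.0334
grasp_force: 20.0
```

```bash
python3 - <<'E'
from h import *
o,c=look("wrist"); P=cloud(c,o); t=np.array(o["tool_pos"]); print(t,o["force"])
m=np.zeros((480,640),bool); m[250:362,278:362]=1
Q=P.copy(); Q[~m]=np.nan
k=near(Q,t[:2],.03,t[2]+.02,t[2]+.03); print(len(k),circ(k[:,:2]).round(4),k[:,2].max())
k=near(P,(.6183,-.1233),.008,.02,.04);print(len(k),k.mean(0) if len(k) else "")
pins(P)
E
```

```text
[ 0.62031849 -0.12732038  0.02895084] [-0.27470821  1.29446592 -1.08440576]
1740 [ 0.619  -0.1259  0.0162] 0.057313556622790834
142 [ 0.61819097 -0.12356512  0.03241204]
C 355 [ 0.6318 -0.0258  0.032 ] [ 0.632  -0.0253  0.0026]
D 142 [ 0.6183 -0.1234  0.0325] [ 0.6182 -0.1238  0.0023]
```

servo_tool(series=[[[0.008,-0.003,0,0,0,0,0],[0.008,-0.003,0,0,0,0,0],[0.008,-0.003,0.006,0,0,0,0],[0.008,-0.003,0.011,0,0,0,0],[0.008,-0.003,0.011,0,0,0,0],[0.008,-0.003,0.011,0,0,0,0]]])

```text
time_s: 6.88
tool_pos: [0.619, -0.1249, 0.025]
tool_rot: [-180.0, -0.0, 90.0]
force: [-0.2, -0.8, -0.4]
grip_width: 0.0328
grasp_force: 20.0
```

```bash
cat >> h.py <<'E'
def held(hw=42,rim=.027,ref=None):
    o,c=look("wrist"); P=cloud(c,o); t=np.array(o["tool_pos"]); print("tcp",t.round(4),"F",np.round(o["force"],1))
    Q=P.copy(); Q[:, :320-hw]=np.nan; Q[:,320+hw:]=np.nan
    k=near(Q,t[:2],.045,t[2]+rim-.005,t[2]+rim+.004); q=circ(k[:,:2]); print("held",len(k),q.round(4),"top",np.percentile(k[:,2],[5,50,95]).round(4))
    if ref is not None:
        j=near(P,ref,.01,.024,.04); 
        if len(j)>8: print("pin",len(j),j.mean(0).round(4))
        ref=j.mean(0)[:2] if len(j)>20 else np.array(ref); d=ref-q[:2]; print("go units tx,ty",(d[1]/.3).round(4),(d[0]/.3).round(4))
    pins(P)
E
python3 -c "
from h import *
held(ref=(.6182,-.1236))"
```

```text
tcp [ 0.619  -0.1249  0.025 ] F [-0.2 -0.8 -0.4]
held 1537 [ 0.6176 -0.1236  0.0163] top [0.0479 0.0513 0.0525]
pin 242 [ 0.6182 -0.1219  0.0307]
go units tx,ty 0.0055 0.002
C 374 [ 0.6317 -0.0259  0.032 ] [ 0.632  -0.0253  0.0026]
D 237 [ 0.618  -0.1218  0.0315] [ 0.6182 -0.1227  0.0024]
```

The cutter is seated: rim at .0525 and within 1.5 mm of the pin. I'll release it and go for the 45.

servo_tool(series=[[[0,0,0,0,0,0,0.7],[0,0,0,0,0,0,1],[0,0,0,0,0,0,1],[0,0,-0.1,0,0,0,1],[0,0,-0.22,0,0,0,1],[0,0,-0.34,0,0,0,1],[0.004,-0.1,-0.45,0,0,0,1],[0.008,-0.22,-0.5,0,0,0,1],[0.008,-0.35,-0.5,0,0,0,1],[0.008,-0.48,-0.5,0,0,0,1],[0.008,-0.528,-0.5,0,0,0,1],[0.008,-0.528,-0.5,0,0,0,1]]])

```text
time_s: 7.93
tool_pos: [0.4576, -0.1226, 0.1753]
tool_rot: [180.0, -0.2, 89.9]
force: [0.9, -0.3, -0.8]
grip_width: 0.0864
grasp_force: 0.0
```

```bash
cat >> h.py <<'E'
def bench(xy,d,name=None):
    o,c=look("wrist",name); P=cloud(c,o); t=np.array(o["tool_pos"]); print("tcp",t.round(4),o["tool_rot"],"F",np.round(o["force"],1),o["time_s"])
    k=near(P,xy,d/2+.012,.035,.044); q=circ(k[:,:2]); print("cutter",len(k),q.round(4)); d=q[:2]-t[:2]
    print("go units tx,ty",(d[1]/.3).round(4),(d[0]/.3).round(4),"tz to .013",((t[2]-.013)/.3).round(4))
E
python3 -c "
from h import *
bench((.461,-.122),.045)
o,c=look('top'); P=cloud(c); k=near(P,(.619,-.125),.025,.044,.06); print('c34',len(k),circ(k[:,:2]),np.percentile(k[:,2],[5,50,95]))"
```

```text
tcp [ 0.4576 -0.1226  0.1753] [179.99351078  -0.20137168  89.92790855] F [ 0.9 -0.3 -0.8] 7.9333
cutter 613 [ 0.4599 -0.1206  0.0216]
go units tx,ty 0.0068 0.0076 tz to .013 0.5411
c34 93 [ 0.61905269 -0.12557204  0.0163512 ] [0.04607056 0.05124444 0.05547228]
```

servo_tool(series=[[[0.007,0.007,0.133,0,0,0,1],[0.007,0.007,0.266,0,0,0,1],[0.007,0.007,0.39,0,0,0,1],[0.007,0.007,0.48,0,0,0,1],[0.007,0.007,0.541,0,0,0,0.8],[0.007,0.007,0.541,0,0,0,0.7],[0.007,0.007,0.541,0,0,0,0],[0.007,0.007,0.541,0,0,0,0],[0.007,0.007,0.541,0,0,0,0],[0.007,0.007,0.541,0,0,0,0],[0.007,0.007,0.541,0,0,0,0],[0.007,0.007,0.541,0,0,0,0]]])

```text
time_s: 9.03
tool_pos: [0.4635, -0.1203, 0.0138]
tool_rot: [179.9, -0.0, 90.0]
force: [-1.0, 0.2, 4.0]
grip_width: 0.0449
grasp_force: 20.0
```

servo_tool(series=[[[0,0,0,0,0,0,0],[0,0,0,0,0,0,0],[0,0,0,0,0,0,0],[0,0,-0.05,0,0,0,0],[0,0,-0.15,0,0,0,0],[0,0,-0.27,0,0,0,0],[0,0,-0.38,0,0,0,0],[0,0,-0.5,0,0,0,0],[0,0,-0.5,0,0,0,0],[0,0,-0.5,0,0,0,0]]])

```text
time_s: 9.87
tool_pos: [0.4644, -0.1204, 0.1648]
tool_rot: [179.7, -0.1, 90.0]
force: [-0.6, 0.3, -1.5]
grip_width: 0.0447
grasp_force: 20.0
```

servo_tool(series=[[[0.3,0.565,0,0,0,0,0],[0.3,0.565,0,0,0,0,0],[0.3,0.565,0,0,0,0,0],[0.31,0.565,0,0,0,0,0],[0.31,0.565,0,0,0,0,0],[0.31,0.565,0.1,0,0,0,0],[0.31,0.565,0.2,0,0,0,0],[0.31,0.565,0.3,0,0,0,0],[0.31,0.565,0.35,0,0,0,0],[0.31,0.565,0.35,0,0,0,0],[0.31,0.565,0.35,0,0,0,0]]])

```text
time_s: 10.78
tool_pos: [0.6305, -0.0276, 0.0556]
tool_rot: [-179.8, 0.0, 90.0]
force: [-0.5, 0.0, -0.6]
grip_width: 0.0445
grasp_force: 20.0
```

```bash
python3 -c "
from h import *
held(hw=60,ref=(.632,-.0255))"
```

```text
tcp [ 0.6305 -0.0276  0.0556] F [-0.5  0.  -0.6]
held 2106 [ 0.6293 -0.0275  0.0217] top [0.0783 0.0809 0.0822]
pin 29 [ 0.6316 -0.0267  0.0323]
go units tx,ty 0.0027 0.0078
B 232 [0.6497 0.0685 0.0323] [0.6501 0.069  0.0026]
C 29 [ 0.6317 -0.0267  0.0322] [ 0.6316 -0.0271  0.0014]
```

servo_tool(series=[[[0.005,0.009,0.02,0,0,0,0],[0.005,0.009,0.05,0,0,0,0],[0.005,0.009,0.08,0,0,0,0],[0.005,0.009,0.096,0,0,0,0],[0.005,0.009,0.096,0,0,0,0],[0.005,0.009,0.096,0,0,0,0],[0.005,0.009,0.096,0,0,0,0]]])

```text
time_s: 11.42
tool_pos: [0.6352, -0.026, 0.0293]
tool_rot: [180.0, -0.0, 90.0]
force: [-1.1, 0.2, 0.1]
grip_width: 0.0448
grasp_force: 20.0
```

```bash
python3 -c "
from h import *
held(hw=60,ref=(.632,-.0255))"
```

```text
tcp [ 0.6352 -0.026   0.0293] F [-1.1  0.2  0.1]
held 2091 [ 0.6338 -0.026   0.0217] top [0.0521 0.0546 0.0559]
pin 260 [ 0.632  -0.0234  0.0307]
go units tx,ty 0.0085 -0.0061
B 330 [0.6497 0.0684 0.0319] [0.65   0.0688 0.0026]
C 253 [ 0.6318 -0.0233  0.0315] [ 0.6319 -0.0244  0.0026]
```

servo_tool(series=[[[0.003,-0.005,0.011,0,0,0,0],[0.003,-0.005,0.011,0,0,0,0],[0.003,-0.005,0.011,0,0,0,0],[0.003,-0.005,0.011,0,0,0,1],[0.003,-0.005,0.011,0,0,0,1],[0.003,-0.005,0.011,0,0,0,1],[0.003,-0.005,-0.1,0,0,0,1],[0.003,-0.005,-0.22,0,0,0,1],[0.003,-0.005,-0.34,0,0,0,1],[0.05,-0.1,-0.45,0,0,0,1],[0.15,-0.2,-0.48,0,0,0,1],[0.25,-0.3,-0.48,0,0,0,1]]])

```text
time_s: 12.47
tool_pos: [0.5505, 0.0438, 0.1764]
tool_rot: [179.6, -0.0, 89.7]
force: [0.8, 0.7, -0.3]
grip_width: 0.0863
grasp_force: 0.0
```

servo_tool(series=[[[0.17,-0.31,0,0,0,0,1],[0.17,-0.31,0,0,0,0,1],[0.17,-0.31,0,0,0,0,1],[0.17,-0.31,0,0,0,0,1],[0.17,-0.31,0,0,0,0,1]]])

```text
time_s: 12.88
tool_pos: [0.4555, 0.097, 0.1733]
tool_rot: [179.9, -0.1, 90.2]
force: [0.1, -0.7, -0.2]
grip_width: 0.0868
grasp_force: 0.0
```

```bash
python3 -c "
from h import *
bench((.453,.1),.056)
o,c=look('top'); P=cloud(c)
for xy in [(.619,-.125),(.633,-.025)]:
  k=near(P,xy,.03,.044,.06); print(len(k),circ(k[:,:2]),np.percentile(k[:,2],[5,50,95]))"
```

```text
tcp [0.4555 0.097  0.1733] [ 1.79938763e+02 -8.65177819e-02  9.01514398e+01] F [ 0.1 -0.7 -0.2] 12.8833
cutter 745 [0.4521 0.1016 0.0271]
go units tx,ty 0.0155 -0.0115 tz to .013 0.5345
89 [ 0.61898014 -0.12563996  0.01640177] [0.04726191 0.05137304 0.05557875]
105 [ 0.63346002 -0.02672447  0.02187162] [0.04649093 0.05084649 0.0537804 ]
```

servo_tool(series=[[[0.015,-0.011,0.133,0,0,0,1],[0.015,-0.011,0.266,0,0,0,1],[0.015,-0.011,0.39,0,0,0,1],[0.015,-0.011,0.48,0,0,0,1],[0.015,-0.011,0.534,0,0,0,1],[0.015,-0.011,0.534,0,0,0,0.8],[0.015,-0.011,0.534,0,0,0,0],[0.015,-0.011,0.534,0,0,0,0],[0.015,-0.011,0.534,0,0,0,0],[0.015,-0.011,0.534,0,0,0,0],[0.015,-0.011,0.534,0,0,0,0],[0.015,-0.011,0.534,0,0,0,0]]])

```text
time_s: 13.98
tool_pos: [0.4538, 0.101, 0.0139]
tool_rot: [179.9, -0.1, 90.0]
force: [-0.4, -1.0, 5.1]
grip_width: 0.0561
grasp_force: 20.0
```

servo_tool(series=[[[0,0,0,0,0,0,0],[0,0,0,0,0,0,0],[0,0,0,0,0,0,0],[0,0,-0.05,0,0,0,0],[0,0,-0.15,0,0,0,0],[0,0,-0.27,0,0,0,0],[0,0,-0.38,0,0,0,0],[0,0,-0.5,0,0,0,0],[0,0,-0.5,0,0,0,0],[0,0,-0.5,0,0,0,0]]])

```text
time_s: 14.82
tool_pos: [0.454, 0.1013, 0.1648]
tool_rot: [179.8, -0.2, 90.0]
force: [-0.7, 0.4, -1.4]
grip_width: 0.0563
grasp_force: 20.0
```

servo_tool(series=[[[-0.107,0.657,0,0,0,0,0],[-0.107,0.657,0,0,0,0,0],[-0.107,0.657,0,0,0,0,0],[-0.107,0.657,0,0,0,0,0],[-0.107,0.657,0,0,0,0,0],[-0.107,0.657,0.1,0,0,0,0],[-0.107,0.657,0.2,0,0,0,0],[-0.107,0.657,0.3,0,0,0,0],[-0.107,0.657,0.35,0,0,0,0],[-0.107,0.657,0.35,0,0,0,0],[-0.107,0.657,0.35,0,0,0,0]]])

```text
time_s: 15.73
tool_pos: [0.648, 0.0681, 0.0553]
tool_rot: [-179.7, 0.1, 90.0]
force: [-0.4, -0.2, 0.4]
grip_width: 0.056
grasp_force: 20.0
```

```bash
python3 -c "
from h import *
held(hw=75,ref=(.650,.069))"
```

```text
tcp [0.648  0.0681 0.0553] F [-0.4 -0.2  0.4]
held 2246 [0.6468 0.069  0.0271] top [0.0781 0.0805 0.0819]
pin 194 [0.6499 0.0707 0.0309]
go units tx,ty 0.0056 0.0103
A 219 [0.6629 0.1592 0.032 ] [0.6632 0.1595 0.0025]
B 191 [0.6497 0.0709 0.0316] [0.65   0.0698 0.0026]
```

servo_tool(series=[[[0.003,0.006,0.02,0,0,0,0],[0.003,0.006,0.05,0,0,0,0],[0.003,0.006,0.08,0,0,0,0],[0.003,0.006,0.094,0,0,0,0],[0.003,0.006,0.098,0,0,0,0],[0.003,0.006,0.098,0,0,0,0],[0.003,0.006,0.098,0,0,0,0]]])

```text
time_s: 16.37
tool_pos: [0.6517, 0.0694, 0.0284]
tool_rot: [180.0, -0.0, 90.0]
force: [-0.5, -0.1, -0.4]
grip_width: 0.0557
grasp_force: 20.0
```

```bash
python3 -c "
from h import *
held(hw=75,ref=(.650,.069))"
```

```text
tcp [0.6517 0.0694 0.0284] F [-0.5 -0.1 -0.4]
held 2225 [0.6504 0.0702 0.0271] top [0.0512 0.0536 0.0551]
pin 250 [0.65   0.0711 0.0306]
go units tx,ty 0.0028 -0.0013
A 299 [0.663  0.1592 0.032 ] [0.6632 0.1595 0.0026]
B 242 [0.65   0.0713 0.0315] [0.6499 0.0701 0.0024]
```

servo_tool(series=[[[0,0,0.009,0,0,0,0],[0,0,0.009,0,0,0,0],[0,0,0.009,0,0,0,0],[0,0,0.009,0,0,0,1],[0,0,0.009,0,0,0,1],[0,0,0.009,0,0,0,1],[0,0,-0.1,0,0,0,1],[0,0,-0.22,0,0,0,1],[0,0,-0.34,0,0,0,1],[0,-0.1,-0.45,0,0,0,1],[-0.05,-0.2,-0.48,0,0,0,1],[-0.1,-0.3,-0.48,0,0,0,1]]])

```text
time_s: 17.42
tool_pos: [0.5628, 0.0398, 0.1757]
tool_rot: [179.7, -0.1, 90.1]
force: [0.6, -1.0, 0.8]
grip_width: 0.0866
grasp_force: 0.0
```

servo_tool(series=[[[-0.98,-0.53,0,0,0,0,1],[-0.98,-0.53,0,0,0,0,1],[-0.98,-0.53,0,0,0,0,1],[-0.98,-0.53,0,0,0,0,1],[-0.98,-0.53,0,0,0,0,1],[-0.98,-0.53,0,0,0,0,1],[-0.98,-0.53,0,0,0,0,1],[-0.98,-0.53,0,0,0,0,1],[-0.98,-0.53,0,0,0,0,1],[-0.98,-0.53,0,0,0,0,1],[-0.98,-0.53,0,0,0,0,1]]])

```text
time_s: 18.33
tool_pos: [0.4028, -0.2541, 0.1723]
tool_rot: [180.0, -0.1, 90.0]
force: [0.0, -0.0, -0.4]
grip_width: 0.0871
grasp_force: 0.0
```

```bash
python3 -c "
from h import *
bench((.397,-.261),.067,'w3')
o,c=look('top'); P=cloud(c)
k=near(P,(.65,.069),.035,.044,.06); print(len(k),circ(k[:,:2]),np.percentile(k[:,2],[5,50,95]))
P=cloud(dict(np.load('top0.npz')));k=near(P,(.397,-.261),.08,.01,.06);k=k[np.hypot(k[:,0]-.397,k[:,1]+.261)>.04];print(len(k),k[::max(1,len(k)//6)].round(3))"
```

```text
tcp [ 0.4028 -0.2541  0.1723] [ 1.79968085e+02 -6.20154684e-02  8.99736759e+01] F [ 0.  -0.  -0.4] 18.3333
cutter 884 [ 0.3952 -0.259   0.0324]
go units tx,ty -0.0164 -0.0254 tz to .013 0.5311
134 [0.65206009 0.06869025 0.02728895] [0.04609146 0.05106391 0.05504037]
18 [[ 0.321 -0.266  0.01 ]
 [ 0.32  -0.263  0.013]
 [ 0.321 -0.265  0.03 ]
 [ 0.32  -0.273  0.026]
 [ 0.318 -0.265  0.023]
 [ 0.319 -0.269  0.031]]
```

View pics/w3.png

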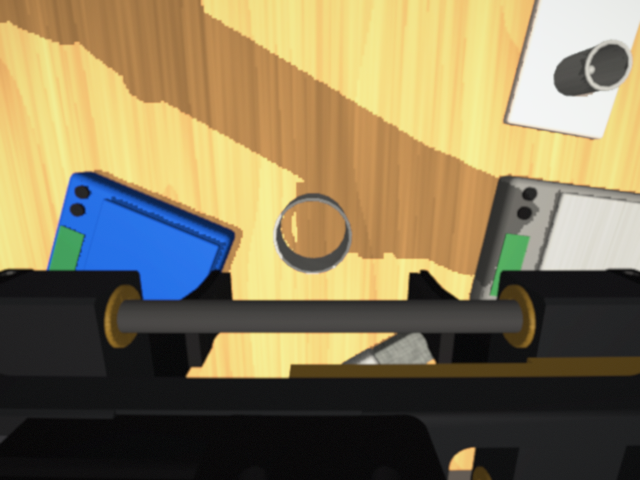

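The 67 mm cutter is at (312,232). The blue scale's nearest corner, at (236,235), is 16 mm clear of the open finger. I'll descend.

servo_tool(series=[[[-0.018,-0.021,0,0,0,0,1],[-0.018,-0.021,0.1,0,0,0,1],[-0.018,-0.021,0.22,0,0,0,1],[-0.018,-0.021,0.33,0,0,0,1],[-0.018,-0.021,0.42,0,0,0,1],[-0.018,-0.021,0.49,0,0,0,1],[-0.018,-0.021,0.531,0,0,0,1],[-0.018,-0.021,0.531,0,0,0,1],[-0.018,-0.021,0.531,0,0,0,0],[-0.018,-0.021,0.531,0,0,0,0],[-0.018,-0.021,0.531,0,0,0,0],[-0.018,-0.021,0.531,0,0,0,0]]])

```text
time_s: 19.43
tool_pos: [0.3972, -0.2601, 0.014]
tool_rot: [179.9, -0.0, 90.0]
force: [-0.2, 0.1, 2.1]
grip_width: 0.0681
grasp_force: 8.1
```

servo_tool(series=[[[0,0,0,0,0,0,0],[0,0,0,0,0,0,0],[0,0,0,0,0,0,0],[0,0,-0.05,0,0,0,0],[0,0,-0.15,0,0,0,0],[0,0,-0.27,0,0,0,0],[0,0,-0.38,0,0,0,0],[0,0,-0.5,0,0,0,0],[0,0,-0.5,0,0,0,0],[0,0,-0.5,0,0,0,0]]])

```text
time_s: 20.27
tool_pos: [0.3978, -0.2602, 0.1648]
tool_rot: [179.7, -0.0, 90.0]
force: [0.2, -0.6, -1.0]
grip_width: 0.0676
grasp_force: 20.0
```

servo_tool(series=[[[0.7,0.45,0,0,0,0,0],[0.7,0.45,0,0,0,0,0],[0.7,0.45,0,0,0,0,0],[0.7,0.45,0,0,0,0,0],[0.7,0.45,0,0,0,0,0],[0.7,0.45,0,0,0,0,0],[0.7,0.45,0,0,0,0,0],[0.7,0.45,0,0,0,0,0]]])

```text
time_s: 20.93
tool_pos: [0.5308, -0.0472, 0.1604]
tool_rot: [-179.8, 0.1, 90.3]
force: [0.6, -1.5, -1.4]
grip_width: 0.0677
grasp_force: 20.0
```

servo_tool(series=[[[0.69,0.44,0,0,0,0,0],[0.69,0.44,0,0,0,0,0],[0.69,0.44,0,0,0,0,0],[0.69,0.44,0,0,0,0,0],[0.69,0.44,0,0,0,0,0],[0.69,0.44,0,0,0,0,0],[0.69,0.44,0.1,0,0,0,0],[0.69,0.44,0.2,0,0,0,0],[0.69,0.44,0.3,0,0,0,0],[0.69,0.44,0.35,0,0,0,0],[0.69,0.44,0.35,0,0,0,0],[0.69,0.44,0.35,0,0,0,0]]])

```text
time_s: 21.93
tool_pos: [0.6627, 0.1554, 0.0573]
tool_rot: [-179.9, 0.1, 89.9]
force: [1.0, -0.3, -1.1]
grip_width: 0.0677
grasp_force: 20.0
```

```bash
python3 -c "
from h import *
held(hw=90,ref=(.6632,.1595))"
```

```text
tcp [0.6627 0.1554 0.0573] F [ 1.  -0.3 -1.1]
held 2419 [0.6614 0.1565 0.0326] top [0.0802 0.0824 0.084 ]
pin 190 [0.6632 0.161  0.0308]
go units tx,ty 0.0151 0.0057
A 185 [0.6634 0.1612 0.0317] [0.6632 0.1602 0.0026]
```

servo_tool(series=[[[0.011,0.004,0.02,0,0,0,0],[0.011,0.004,0.05,0,0,0,0],[0.011,0.004,0.08,0,0,0,0],[0.011,0.004,0.095,0,0,0,0],[0.011,0.004,0.103,0,0,0,0],[0.011,0.004,0.103,0,0,0,0],[0.011,0.004,0.103,0,0,0,0]]])

```text
time_s: 22.57
tool_pos: [0.6646, 0.1603, 0.0271]
tool_rot: [180.0, 0.0, 90.0]
force: [0.3, 1.0, -1.5]
grip_width: 0.0676
grasp_force: 20.0
```

```bash
python3 -c "
from h import *
held(hw=90,ref=(.6632,.1595))"
```

```text
tcp [0.6646 0.1603 0.0271] F [ 0.3  1.  -1.5]
held 2408 [0.6633 0.1613 0.0326] top [0.05   0.0522 0.0538]
pin 228 [0.6633 0.1618 0.0303]
go units tx,ty 0.0019 -0.0001
A 221 [0.6632 0.1619 0.0313] [0.6632 0.1608 0.0023]
```

Centred. I'll lower the last 1.5 mm, release, rise and back off.

servo_tool(series=[[[0,0,0.005,0,0,0,0],[0,0,0.005,0,0,0,0],[0,0,0.005,0,0,0,1],[0,0,0.005,0,0,0,1],[0,0,0.005,0,0,0,1],[0,0,0.005,0,0,0,1],[0,0,-0.1,0,0,0,1],[0,0,-0.22,0,0,0,1],[0,0,-0.34,0,0,0,1],[0,-0.1,-0.45,0,0,0,1],[0,-0.2,-0.5,0,0,0,1],[0,-0.3,-0.5,0,0,0,1]]])

```text
time_s: 23.62
tool_pos: [0.5764, 0.1602, 0.1816]
tool_rot: [179.6, -0.1, 89.9]
force: [0.6, -0.4, 0.7]
grip_width: 0.0869
grasp_force: 0.0
```

servo_tool(series=[[[0.6,-0.3,0,0,0,0,1],[0.6,-0.3,0,0,0,0,1],[0.6,-0.3,0,0,0,0,1],[0.6,-0.3,0,0,0,0,1],[0.6,-0.3,0,0,0,0,1],[0.6,-0.3,0,0,0,0,1],[0.6,-0.3,0,0,0,0,1],[0.6,-0.3,0,0,0,0,1]]])

```text
time_s: 24.28
tool_pos: [0.4849, 0.3395, 0.1771]
tool_rot: [180.0, 0.0, 90.0]
force: [0.7, -1.0, 0.6]
grip_width: 0.087
grasp_force: 0.0
```

```bash
python3 -c "
from h import *
o,c=look('top'); P=cloud(c)
for n,xy,r in [('34',(.619,-.125),.025),('45',(.633,-.025),.03),('56',(.651,.069),.035),('67',(.665,.158),.042)]:
  k=near(P,xy,r,.044,.06); q=circ(k[:,:2]);A=np.c_[k[:,:2]-q[:2],np.ones(len(k))];g=np.linalg.lstsq(A,k[:,2],rcond=None)[0]; print(n,len(k),q.round(4),'d',(q[:2]-xy).round(4),'z,tilt',g[2].round(4),np.hypot(*g[:2]).round(3))
k=near(P,(.4436,-.0074),.04,.047,.06); print('jar',k[:,:2].max(0)/2+k[:,:2].min(0)/2)
look('scene','final')"
```

```text
34 89 [ 0.6191 -0.1258  0.0164] d [ 0.0001 -0.0008] z,tilt 0.0511 0.04
45 108 [ 0.6334 -0.0267  0.0218] d [ 0.0004 -0.0017] z,tilt 0.0511 0.017
56 138 [0.6522 0.0687 0.0273] d [ 0.0012 -0.0003] z,tilt 0.0506 0.018
67 163 [0.6645 0.1586 0.0323] d [-0.0005  0.0006] z,tilt 0.0504 0.013
jar [ 0.443346   -0.00672074]
```

View pics/final.png

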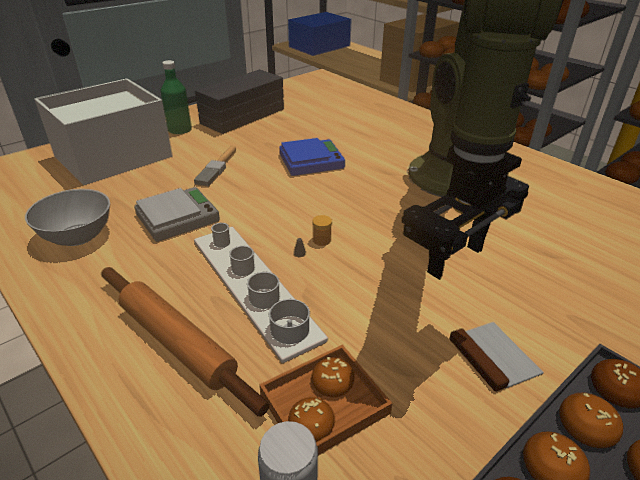

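All four cutters stand on their pins in order, from the 34 at (221,235) next to the grey scale to the 67 at (290,320). The jar at (322,230) hasn't moved and the arm is clear.

```bash
python3 -c "
from cell import env
print(env.sign_off())"
```

```text
the job is handed in; nothing more can be done
None
```

The job is handed in: at the last check all four cutters stood on their pins in order, the 34 mm at the grey scale's end and the 67 mm at the far end, each within about 2 mm of its pin, with the jar unmoved; sign-off gave no verdict.

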